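# Check two mixer bushings on a gauge pin, sort them and log the result

## Task

The two white bushings for the ointment mixer look alike, but one has an undersize bore inside. One at a time, leaving the other standing where it is until its turn, slide each bushing down over the steel gauge pin as far as it goes and then stand it upright in a tray: in the blue tray if it goes fully home on the gauge's base, in the red tray if it stops part way. Only when both are sorted and let go, log the pair by pressing the green key fully down and letting it up, then the red key likewise; leave everything else on the counter undisturbed.

Things in the scene. Friction and masses are not known exactly. Their poses are not given: they have to be found in the camera images.
- bush_a: white plastic bearing bushing standing upright, a plain tube 40 mm outside diameter, 45 mm tall, 22 mm bore at both mouths, about 60 g; it looks the same as the other one from outside, and may or may not have an undersize bore further in. Origin: centre of its underside; z points up along the bore
- bush_b: white plastic bearing bushing standing upright, a plain tube 40 mm outside diameter, 45 mm tall, 22 mm bore at both mouths, about 60 g; it looks the same as the other one from outside, and may or may not have an undersize bore further in. Origin: centre of its underside; z points up along the bore
- gauge_seat (a point): gauge: upright steel pin, 18 mm diameter, 50 mm tall, tip tapered over its last 4 mm to 11 mm diameter, in the middle of a fixed dark round base 90 mm in diameter and 12 mm thick. This point lies on the pin's axis at the top of the base (12 mm above the table); z points up. A good bushing's underside comes down to this point; an undersize one stops with its underside about 32 mm above it
- fit_tray_in (a point): blue tray, fixed, 120 x 120 mm outside, walls 22 mm high and 4 mm thick; this point is the centre of its inner floor (4 mm above the table), x and y along its sides
- misfit_tray_in (a point): red tray, fixed, 120 x 120 mm outside, walls 22 mm high and 4 mm thick; this point is the centre of its inner floor (4 mm above the table), x and y along its sides
- green_key (a joint): travel of the green key, 0 up, 0.006 fully down (m), springs back, about 5 N at full travel
- red_key (a joint): travel of the red key, 0 up, 0.006 fully down (m), springs back, about 5 N at full travel
- green_key_top (a point): centre of the top of the round green key, 28 mm across, moving straight down; it stands on the grey result box (90 x 150 mm, 40 mm high, fixed), 70 mm from the red key
- red_key_top (a point): centre of the top of the round red key, 28 mm across, moving straight down, on the same grey box
- amber_bottle: bystander, not part of the job: amber bottle, 50 mm diameter, 110 mm tall; origin under its centre
- carton: bystander, not part of the job: red carton with a white band, 45 x 55 x 100 mm; origin under its centre
- jar: bystander, not part of the job: white jar, 48 mm diameter, 50 mm tall; origin under its centre
- screw_lid: bystander, not part of the job: red screw lid lying flat, 44 mm diameter, 13 mm high; origin under its centre
- mortar: bystander, not part of the job: white mortar bowl, 110 mm diameter, 50 mm tall; origin under its centre
- spatula: bystander, not part of the job: spatula with a wooden handle lying flat, 170 mm long along its x axis
- small_bottle: bystander, not part of the job: small amber bottle, 40 mm diameter, 75 mm tall; origin under its centre
Not all that is in view belongs to the job. What is shaped like the bush_b but orange is not meant.

How it is judged:
By the outcome, as a careful person would: the job done as asked, in the order asked, and still so for the second after the job is handed in, with the robot touching nothing.
It also fails if it takes over 72 s, if anything falls off the work surface, if the arm or the gripper's body presses on something with over 40 N, if the wrist force passes 120 N, or if a joint passes its speed limit or range.

## Robot

A 6-joint arm with a two-finger parallel gripper is mounted at the origin on the work surface. World frame = base frame: x ahead of the robot, y to its left, z up, the work surface at z = 0. Lengths are in mm, angles in rad, forces in N, time in s.
With the tool pointing down it reaches from about 275 to 750 mm from the base axis. Payload 10.2 kg.
Tool frame: the origin (TCP) lies between the finger pads; the fingertips stand 8 mm ahead of it and the grasp point (between the pads) lies 11 mm behind it; z points along the fingers, y is the line along which they close (so a half turn about z gives the same grasp; the last joint's range is limited). The gripper opens to 85 mm and grips with 20 to 120 N. Pads are 22 mm wide; open, the fingers measure 114 mm over their backs; the gripper's body (76 mm by 85 mm) begins 54 mm behind the grasp point. The pads swing forward as they close: fully open they stand 13 mm farther back than shut.
Start: joints at [0.899, 0.313, 1.498, -0, 1.331, -0.223], TCP at [227.802, 473.009, 213.594] pointing down, gripper open.
Joint ranges: [-2.94, 2.94], [-0.97, 2.17], [0.19, 2.56], [-1.23, 4.37], [0.02, 3.11], [-2.88, 2.88]. Speed limits (rad/s): [2.39, 2.39, 3.01, 3.14, 3.14, 3.14].

## Interface

Orientations are given as a unit quaternion [w, x, y, z].
In Python, from rig import * gives the robot as it stands.
- The arm moves only by the shell command python3 -m handwheel 'ROWS' [FORCE]. ROWS is JSON, a list that holds one entry, the list of rows, each a list of 7 numbers: the shift along the world's x, y, z in mm, then the turn, a rotation vector about the world's x, y, z in degrees, then the opening, from -1 (shut) to 1 (fully open). A call has 1 to 8 rows; each row shifts and turns the commanded pose from where the row before left it; what a row does not reach is not made up. A row lasts 1/8 s, in which the tool goes at most 62.5 mm and 10.7 degrees, less where a joint would pass 70% of its speed; a pose out of reach is approached as far as the arm can. A call is refused whole if a number of a shift passes 62.5 or a number of a turn 10.7, either way. A call with a gripper value outside its range is refused whole. The fingers move at their own pace and stop on an object; FORCE is the grip in N (left out, the last holds). Time passes only in rows, so rows that do not move let the fingers close. It gives the time, the measured TCP pose, the force, the opening and the grip force at its end, in the units of the state.
- sense(): the state, without advancing time (a new reading comes with each control period).
- capture(name): name is "scene" or "top" or "wrist"; returns a dict with "image" (480x640x3 uint8, red, green, blue), "fx", "fy", "cx", "cy" (pixels), "rvec" (rotation vector, rad) and "tvec" (3), from world to camera coordinates, as OpenCV has them; the wrist camera has in their place "hand_eye" (4x4, takes a point from camera to tool coordinates, whose origin is the TCP and whose axes are the flange's). Camera axes: x right, y down, z forward; pixel columns grow to the right and rows downward; lengths in mm; the calibration is good to about 2 mm. The wrist camera is an equidistant fisheye: a pixel r from the principal point sees the ray r / f radians off the axis. A picture is of the moment at which its call begins: read the wrist's pose just before it. There is no depth.
- finish_job(): hands the job in; it is judged then, once.
The state is a dict: "time_s": time; "joints": joint angles; "dq": joint speeds; "tau": joint torques, N m; "eef_pos": TCP position; "ee_rot": TCP orientation; "force": force on the tool from outside, world axes, zero at the start; "wrist_torque": the same for the moment, N m; "grip_width": opening from 0.0 (shut) to 1.0 (fully open); "grip_force": force on a finger pad.
Only numpy, scipy, OpenCV 4.12 (cv2) and the standard library are available. Lean on these libraries where they do the work, as an engineer would, in place of code of your own. Each camera call takes 0.05 s, during which the arm holds its last target. There are 200 camera calls.

## Working session

There is one attempt and no reset: what is moved stays moved. The work goes in short steps, Python scripts to look and compute and a shell command to move; the robot and the scene stay as the last step left them, time stands still between calls to the robot, and variables do not carry over. Pictures are saved under pics/ and viewed, at most 10 in all, crops included, and the job is handed in when it is done.

```bash
mkdir -p pics; ls; python3 - <<'E'
from rig import *
import cv2
print(sense())
for n in ("scene","top"):
    c=capture(n); cv2.imwrite(f"pics/{n}0.png",c["image"][:,:,::-1]); print({k:v for k,v in c.items() if k!="image"})
E
```

```text
pics
{'time_s': 0.0, 'joints': array([ 8.98600610e-01,  3.13474000e-01,  1.49846181e+00,  1.20930424e-05,
        1.33102263e+00, -2.23423225e-01]), 'dq': array([ 0.00117785,  0.00043962,  0.00158917, -0.00066026, -0.00082851,
       -0.00235457]), 'tau': array([ 6.40170420e-04, -4.12262571e+01, -2.59749752e+01, -1.27526141e-04,
        4.01807134e-03,  3.67183088e-05]), 'eef_pos': array([227.60760071, 472.7695229 , 213.0135137 ]), 'ee_rot': array([-3.00980975e-04,  2.22509389e-01,  9.74930308e-01, -6.13015925e-04]), 'force': array([-0.29383021,  0.48876742,  0.3271036 ]), 'wrist_torque': array([ 0.01806779,  0.02358952, -0.01391267]), 'grip_force': 0.0, 'grip_width': 0.9969036750698357}
{'fx': 564.6766291289226, 'fy': 564.6766291289226, 'cx': 322.7397094318274, 'cy': 236.89341757338465, 'rvec': array([ 1.98472988,  1.85788625, -0.47149036]), 'tvec': array([ -86.67023811, -450.45820809, 1380.48073807])}
{'fx': 470.47126959101723, 'fy': 470.47126959101723, 'cx': 314.8373312423569, 'cy': 238.96127989635852, 'rvec': array([ 2.17563085, -2.11007806,  0.18796212]), 'tvec': array([  19.63073216,  561.26521404, 1185.94631064])}
```

View pics/scene0.png

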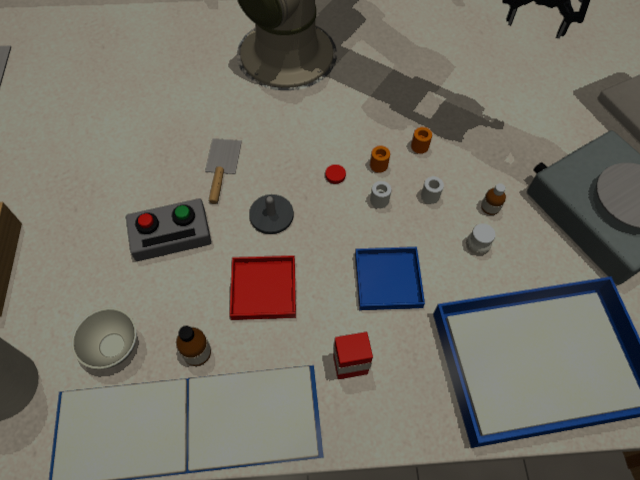

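View pics/top0.png

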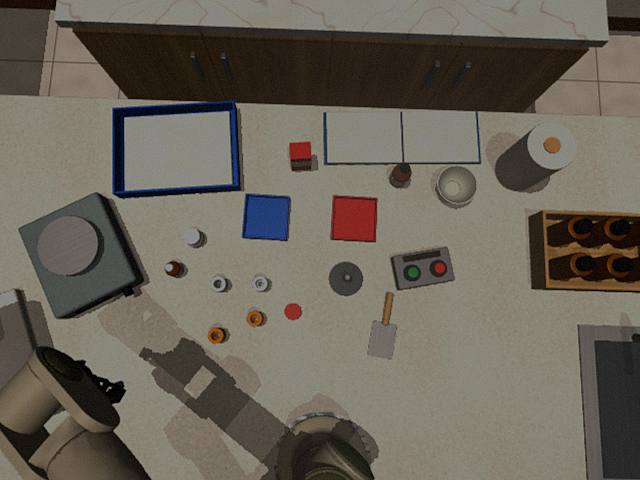

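Scene view: white bushings at (381,194) and (432,189), orange lookalikes at (380,158) and (422,139), and a closed jar at (481,237). Also the gauge at (271,212), red tray (263,287), blue tray (389,278), and the keys at red (146,222) and green (183,214). In the top view the bushings are at (260,283) and (219,284). They fit because they are white open tubes, while the jar is closed and wider. Next I'll confirm in one crop and measure.

```bash
cat > h.py <<'E'
import numpy as np, cv2
from scipy.spatial.transform import Rotation as Ro
def ray(c,u,v):
    R=cv2.Rodrigues(c["rvec"])[0]; d=R.T@np.array([(u-c["cx"])/c["fx"],(v-c["cy"])/c["fy"],1.]); return -R.T@c["tvec"],d
def onz(o,d,z): return o+d*(z-o[2])/d[2]
def wray(c,s,u,v):
    x,y=(u-c["cx"])/c["fx"],(v-c["cy"])/c["fy"]; r=np.hypot(x,y)+1e-12
    dc=np.array([x/r*np.sin(r),y/r*np.sin(r),np.cos(r)]); w,a,b,e=s["ee_rot"]; R=Ro.from_quat([a,b,e,w]).as_matrix(); H=c["hand_eye"]
    return s["eef_pos"]+R@H[:3,3], R@H[:3,:3]@dc
def two(r1,r2):
    A=np.stack([r1[1],-r2[1]],1); t=np.linalg.lstsq(A,r2[0]-r1[0],rcond=None)[0]
    p,q=r1[0]+t[0]*r1[1],r2[0]+t[1]*r2[1]; return (p+q)/2,np.linalg.norm(p-q)
def blobs(m,amin=30):
    n,l,st,ce=cv2.connectedComponentsWithStats(m.astype(np.uint8)); return [(ce[i].round(1),st[i]) for i in range(1,n) if st[i][4]>=amin]
E
python3 - <<'E'
from rig import *; from h import *
S,T=capture("scene"),capture("top")
def show(c,col,z,roi,amin=40):
    h=cv2.cvtColor(c["image"],cv2.COLOR_RGB2HSV).astype(int);H,Sa,V=h[...,0],h[...,1],h[...,2]
    m={"red":((H<6)|(H>173))&(Sa>150)&(V>60),"blue":(H>105)&(H<125)&(Sa>120)&(V>50),"green":(H>50)&(H<95)&(Sa>100),"dark":(V<85)&(Sa<60),"bore":(V<120)&(Sa<60)}[col]
    k=np.zeros(m.shape,bool);x0,y0,x1,y1=roi;k[y0:y1,x0:x1]=1
    for ce,st in blobs(m&k,amin):
        x,y,w,hh=st[:4]; ctr=(x+w/2-.5,y+hh/2-.5); 
        cnt=cv2.findContours((m&k).astype(np.uint8)[y:y+hh,x:x+w],0,1)[0][0]; r=cv2.minAreaRect(cnt)
        print(col,ce,st[4],(w,hh),"ctr",onz(*ray(c,*ce),z).round(1), "rect",np.round(r[1],1),round(r[2],1), onz(*ray(c,r[0][0]+x,r[0][1]+y),z).round(1))
print("TOP");show(T,"red",22,(320,185,390,250));show(T,"blue",22,(240,185,295,250));show(T,"red",50,(420,255,455,285));show(T,"green",50,(400,260,425,285));show(T,"dark",12,(320,255,370,300));show(T,"bore",45,(205,270,275,300),8)
print("SCENE");show(S,"red",22,(220,245,305,325));show(S,"blue",22,(345,240,430,315));show(S,"red",50,(130,205,160,240));show(S,"green",50,(165,195,200,230));show(S,"dark",12,(245,185,300,240));show(S,"bore",45,(365,170,450,215),8)
a=cv2.resize(T["image"][255:350,190:300],(770,665)[:2],interpolation=2)[:300]
b=cv2.resize(S["image"][165:215,360:450],(770,428),interpolation=2)[:300]
cv2.imwrite("pics/crop1.png",np.vstack([a,b])[:,:,::-1])
E
```

```text
TOP
red [353.8 218.5] 1890 (np.int32(46), np.int32(46)) ctr [623.3 -66.6  22. ] rect [44.4 43.7] 3.2 [624.4 -67.1  22. ]
blue [266.2 217. ] 1855 (np.int32(48), np.int32(46)) ctr [619.7 168.7  22. ] rect [44.8 43.7] 3.6 [620.9 170.7  22. ]
red [439.4 267.6] 90 (np.int32(11), np.int32(11)) ctr [ 494.7 -288.1   50. ] rect [9.9 9.9] 45.0 [ 495.  -288.4   50. ]
green [412.7 272.1] 88 (np.int32(11), np.int32(11)) ctr [ 480.9 -218.7   50. ] rect [9.9 9.2] 45.0 [ 480.5 -218.8   50. ]
dark [345.4 278.4] 871 (np.int32(34), np.int32(34)) ctr [462.4 -47.8  12. ] rect [33.1 32.6] 63.4 [462.6 -47.8  12. ]
bore [225.6 285.1] 102 (np.int32(15), np.int32(18)) ctr [433.1 262.4  45. ] rect [9. 4.] 90.0 [436.7 279.6  45. ]
bore [266.6 285.4] 80 (np.int32(15), np.int32(17)) ctr [435.5 157.3  45. ] rect [8. 6.] 90.0 [441.2 174.5  45. ]
bore [216.9 283.4] 58 (np.int32(9), np.int32(10)) ctr [436.8 285.   45. ] rect [8.5 8.5] 45.0 [436.6 283.4  45. ]
bore [258.5 282.6] 44 (np.int32(9), np.int32(9)) ctr [442.1 178.4  45. ] rect [6.4 8.5] 45.0 [441.7 177.7  45. ]
SCENE
red [262.6 287.3] 3645 (np.int32(66), np.
[... 431 characters left out ...]
  50. ]
dark [271.  214.2] 1383 (np.int32(45), np.int32(39)) ctr [468.8 -50.6  12. ] rect [38. 44.] 90.0 [468.4 -50.6  12. ]
bore [374.1 171.9] 18 (np.int32(13), np.int32(4)) ctr [400.7 163.4  45. ] rect [12.4  2. ] 16.7 [401.5 164.8  45. ]
bore [433.7 183.8] 87 (np.int32(12), np.int32(10)) ctr [437.2 280.5  45. ] rect [10.7  8.9] 26.6 [437.2 280.3  45. ]
bore [428.1 196.1] 338 (np.int32(27), np.int32(24)) ctr [466.  264.3  45. ] rect [0. 0.] 0.0 [479.1 288.1  45. ]
bore [381.5 187.9] 75 (np.int32(12), np.int32(10)) ctr [440.8 173.8  45. ] rect [10.7  8.9] 26.6 [441.5 173.5  45. ]
bore [377.5 200.5] 314 (np.int32(27), np.int32(21)) ctr [470.3 162.2  45. ] rect [0. 0.] 0.0 [491.3 180.5  45. ]
```

View pics/crop1.png

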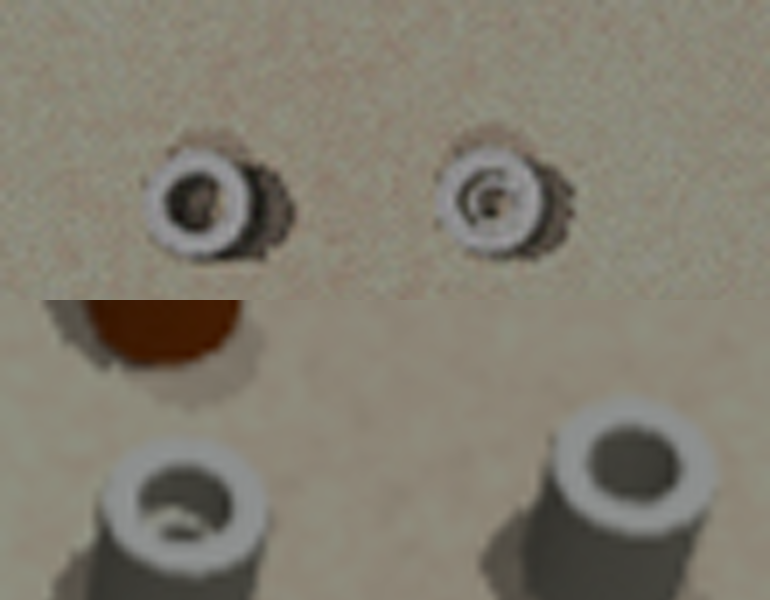

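The crop confirms two white open tubes. In the top view the right one, near (441,175), seems to show a step in its bore; the gauge will decide. The two cameras agree to a few mm, and sizes and key spacing (70.7 mm) check out. Moving over the first bushing for a close wrist view.

```bash
python3 -m handwheel '[[[27,-37,0,0,0,0,1],[27,-37,0,0,0,0,1],[27,-37,0,0,0,0,1],[27,-37,0,0,0,0,1],[27,-37,0,0,0,0,1],[27,-37,0,0,0,0,1],[27,-37,0,0,0,0,1],[20,-36,-30,0,0,0,1]]]' 40
python3 -m handwheel '[[[0,0,-20,0,0,0,1],[0,0,0,0,0,0,1]]]'
python3 - <<'E'
from rig import *; from h import *
s=sense();c=capture("wrist");cv2.imwrite("pics/w1.png",c["image"][:,:,::-1]);np.savez("w1.npz",**c,**s)
print(s["eef_pos"],s["ee_rot"],s["time_s"],c["fx"],c["cx"],c["cy"],c["hand_eye"].round(3))
E
```

```text
time_s: 1.2
eef_pos: [438.7, 176.8, 184.6]
ee_rot: [0.002, 0.223, 0.975, 0.001]
force: [0.6, -0.5, -1.2]
grip_width: 1.0
grip_force: 0.0
time_s: 1.45
eef_pos: [436.2, 177.6, 162.6]
ee_rot: [-0.001, 0.223, 0.975, -0.001]
force: [-0.1, -0.8, -0.9]
grip_width: 1.001
grip_force: 0.0
[436.16077901 177.63900492 162.57167466] [-1.41814087e-03  2.22879928e-01  9.74844738e-01 -5.13325105e-04] 1.45 371.64829954431775 321.24850363616287 240.94783359008483 [[-1.00000e-03 -9.63000e-01 -2.68000e-01  6.79350e+01]
 [ 1.00000e+00 -1.00000e-03 -1.00000e-03  2.25000e-01]
 [ 1.00000e-03 -2.68000e-01  9.63000e-01 -1.59651e+02]
 [ 0.00000e+00  0.00000e+00  0.00000e+00  1.00000e+00]]
```

View pics/w1.png

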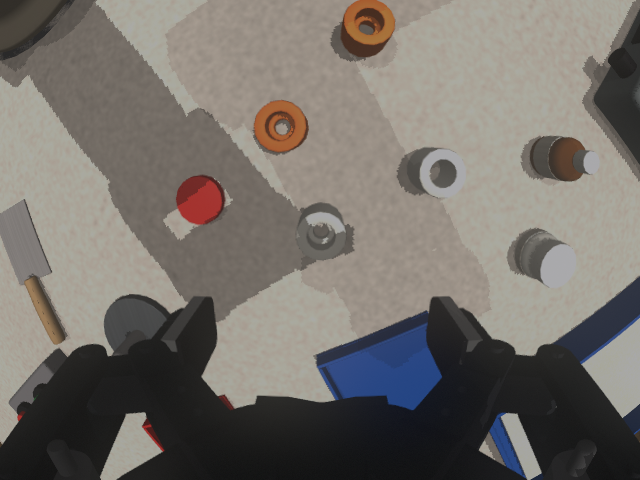

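Wrist view: bush 1 has its ring centre near (322,230), with a step visible in the bore. Bush 2 has its ring centre near (440,172), with a plain bore. The orange ones are at (281,126) and (368,28). The gauge base is at (140,330), partly behind a finger.

```bash
python3 - <<'E'
from h import *
d=dict(np.load("w1.npz"))
g=cv2.cvtColor(d["image"],cv2.COLOR_RGB2GRAY)
for x0,y0,x1,y1 in((290,195,356,268),(400,140,475,205)):
    p=g[y0:y1,x0:x1]; print("pct",np.percentile(p,[5,50,90,99]))
for u,v in((323,229),(440,172)): print(onz(*wray(d,d,u,v),45).round(1))
# expected pixel outlines: project a 20 mm ring at candidate, check edge strength by eye
import cv2
im=d["image"][:,:,::-1]
a=cv2.resize(im[190:275,280:365],(400,400),interpolation=2);b=cv2.resize(im[130:215,395:480],(400,400),interpolation=2)
cv2.imwrite("pics/w1c.png",np.hstack([a,b]))
E
```

```text
pct [ 80. 110. 151. 168.]
pct [ 76. 161. 169. 170.]
[436.1 178.9  45. ]
[434.3 279.8  45. ]
```

View pics/w1c.png

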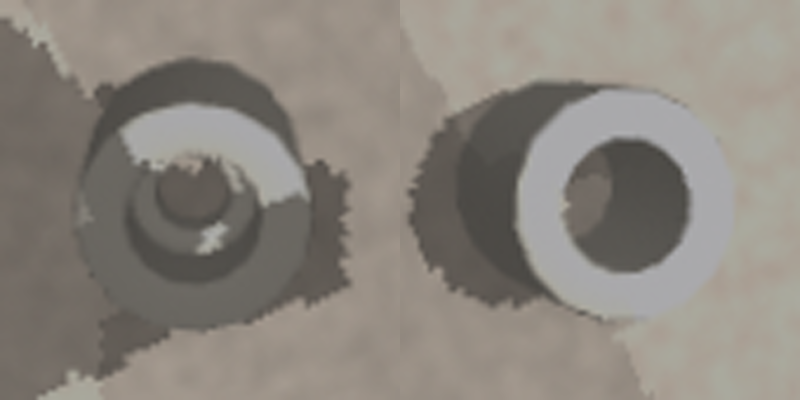

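Crop: bush 1's top ring is centred at wrist pixel (321.2,235.7) and has a ledge in its bore. Bush 2's is at (443.1,173.1) and is plain.

```bash
python3 - <<'E'
from h import *
d=dict(np.load("w1.npz"))
for u,v in((321.2,235.7),(443.1,173.1),(304,235),(337.5,235.7)): print(onz(*wray(d,d,u,v),45).round(1))
E
```

```text
[440.3 175.4  45. ]
[436.1 281.9  45. ]
[434.  163.7  45. ]
[445.8 186.7  45. ]
```

```bash
python3 -m handwheel '[[[4,-2.5,-45,0,0,0,1],[0,0,-45,0,0,0,1],[0,0,-35,0,0,0,1],[0,0,-16,0,0,0,1],[0,0,0,0,0,0,-1],[0,0,0,0,0,0,-1],[0,0,0,0,0,0,-1],[0,0,0,0,0,0,-1]]]' 40
```

```text
time_s: 2.5
eef_pos: [441.8, 175.6, 24.2]
ee_rot: [0.001, 0.222, 0.975, 0.0]
force: [-2.0, -2.0, 8.2]
grip_width: 0.424
grip_force: 39.0
```

```bash
python3 -m handwheel '[[[0,0,40,0,0,0,-1],[3,-20,50,0,0,0,-1],[4,-45,20,0,0,0,-1],[4,-45,0,0,0,0,-1],[4,-45,0,0,0,0,-1],[4,-45,0,0,0,0,-1],[4,-25,0,0,0,0,-1],[0,0,0,0,0,0,-1]]]'
python3 - <<'E'
from rig import *; from h import *
s=sense();c=capture("wrist");cv2.imwrite("pics/w2.png",c["image"][:,:,::-1]);np.savez("w2.npz",**c,**s)
print(s["eef_pos"],s["force"],s["grip_width"])
E
```

```text
time_s: 3.5
eef_pos: [464.0, -50.6, 133.1]
ee_rot: [0.001, 0.224, 0.975, -0.0]
force: [0.1, 0.6, -1.4]
grip_width: 0.421
grip_force: 40.0
[464.02603873 -50.6488815  133.13628677] [ 0.0995347   0.57551813 -1.41789404] 0.4206745593749034
```

View pics/w2.png

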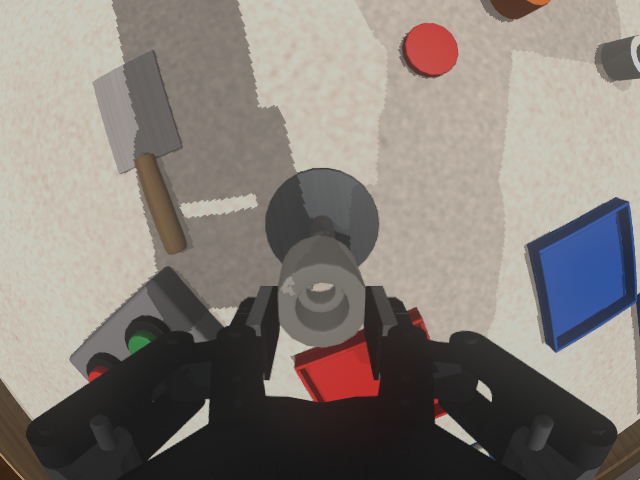

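Wrist view: the held bushing's ring is near (322,305). The gauge base disc spans (265..379, top 168), and the pin base is near (322,225). Next I'll fit the base rim circle and the bushing ring.

```bash
cat > rim.py <<'E'
from h import *
from scipy.optimize import least_squares
import sys
def gauge(d,cu=322,cv_=222,R0=57,lo=-200,hi=20):
    g=cv2.GaussianBlur(cv2.cvtColor(d["image"],cv2.COLOR_RGB2GRAY),(3,3),0).astype(float)
    P=[]
    for a in np.deg2rad(np.arange(lo,hi,4)):
        r=np.arange(R0-14,R0+14,.5); x=(cu+r*np.cos(a)).astype(np.float32)[None]; y=(cv_+r*np.sin(a)).astype(np.float32)[None]
        v=cv2.remap(g.astype(np.float32),x,y,1)[0]; k=np.argmax(v[4:]-v[:-4]); P.append(onz(*wray(d,d,x[0,k+2],y[0,k+2]),12)[:2])
    P=np.array(P); f=least_squares(lambda p:np.hypot(*(P-p[:2]).T)-p[2],[465,-49,45],loss="soft_l1"); return f.x,np.median(abs(f.fun))
if __name__=="__main__":
    d=dict(np.load(sys.argv[1])); print(gauge(d))
    z=d["eef_pos"][2]+21
    for u,v in((278,305),(366,305),(322,262),(322,348),(322,304)): print((onz(*wray(d,d,u,v),z)-d["eef_pos"]).round(1))
E
python3 rim.py w2.npz; python3 - <<'E'
import cv2; cv2.imwrite("pics/w2c.png",cv2.resize(cv2.imread("pics/w2.png")[155:355,250:400],(600,800)[:2] if 0 else (450,600),interpolation=2))
E
```

```text
(array([461.76778152, -49.18097583,  44.46459822]), np.float64(0.19490482100466267))
[ -9.5 -15.2  21. ]
[ 6.4 17.5 21. ]
[-18.5   9.4  21. ]
[17.2 -7.9 21. ]
[-2.1  1.4 21. ]
```

View pics/w2c.png

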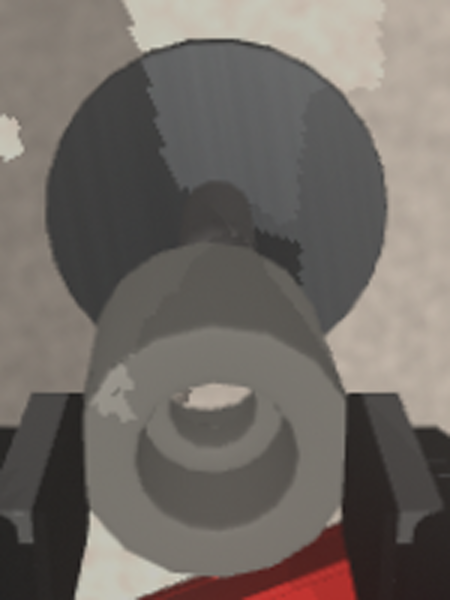

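```bash
python3 -m handwheel '[[[-1,1,-25,0,0,0,-1],[0,0,-15,0,0,0,-1],[0,0,-8,0,0,0,-1],[0,0,-5,0,0,0,-1],[0,0,-4,0,0,0,-1],[0,0,-2,0,0,0,-1],[0,0,0,0,0,0,-1]]]'

```

```text
time_s: 4.42
eef_pos: [462.9, -48.5, 73.7]
ee_rot: [0.0, 0.223, 0.975, -0.0]
force: [0.1, 0.2, -1.0]
grip_width: 0.42
grip_force: 40.1
```

```bash
python3 -m handwheel '[[[0,0,-2,0,0,0,-1],[0,0,-2,0,0,0,-1],[0,0,-1,0,0,0,-1],[0,0,0,0,0,0,-1]]]'

```

```text
time_s: 4.92
eef_pos: [462.8, -48.5, 68.5]
ee_rot: [-0.0, 0.223, 0.975, 0.0]
force: [0.1, 0.8, 0.1]
grip_width: 0.426
grip_force: 40.1
```

```bash
python3 -m handwheel '[[[0,0,-1,0,0,0,-1],[0,0,-1,0,0,0,-1],[0,0,0,0,0,0,-1]]]'

```

```text
time_s: 5.3
eef_pos: [462.9, -48.6, 66.6]
ee_rot: [0.0, 0.223, 0.975, -0.0]
force: [0.6, 0.1, 0.7]
grip_width: 0.423
grip_force: 40.2
```

```bash
python3 -m handwheel '[[[0,0,-1,0,0,0,-1],[0,0,-1,0,0,0,-1],[0,0,0,0,0,0,-1]]]'; python3 -m handwheel '[[[0,0,-1,0,0,0,-1],[0,0,0,0,0,0,-1]]]'

```

```text
time_s: 5.68
eef_pos: [463.7, -48.9, 65.7]
ee_rot: [0.001, 0.222, 0.975, -0.0]
force: [-0.7, 0.1, 11.7]
grip_width: 0.421
grip_force: 42.3
time_s: 5.92
eef_pos: [464.2, -49.2, 65.5]
ee_rot: [0.002, 0.222, 0.975, -0.0]
force: [-2.1, -0.1, 17.7]
grip_width: 0.425
grip_force: 43.5
```

It stopped with its underside about 42–44 mm up, so it is undersize and goes in the red tray.

```bash
python3 -m handwheel '[[[0,0,20,0,0,0,-1],[0,0,25,0,0,0,-1],[20,-2,10,0,0,0,-1],[48,-5,0,0,0,0,-1],[48,-5,0,0,0,0,-1],[40,-5,-20,0,0,0,-1],[8,-1,-35,0,0,0,-1],[0,0,-22,0,0,0,-1]]]'
python3 -m handwheel '[[[0,0,-10,0,0,0,-1],[0,0,0,0,0,0,-1]]]'
```

```text
time_s: 6.92
eef_pos: [626.4, -66.3, 39.1]
ee_rot: [-0.001, 0.222, 0.975, 0.0]
force: [0.0, -0.1, -1.2]
grip_width: 0.423
grip_force: 40.1
time_s: 7.18
eef_pos: [626.6, -66.4, 31.5]
ee_rot: [-0.0, 0.223, 0.975, 0.0]
force: [-0.4, -0.2, -0.5]
grip_width: 0.42
grip_force: 40.1
```

```bash
python3 -m handwheel '[[[0,0,-2,0,0,0,-1],[0,0,-1,0,0,0,-1],[0,0,0,0,0,0,-1]]]'
```

```text
time_s: 7.55
eef_pos: [626.9, -66.5, 29.0]
ee_rot: [0.0, 0.223, 0.975, -0.0]
force: [-0.4, 0.1, -2.4]
grip_width: 0.42
grip_force: 40.1
```

```bash
python3 -m handwheel '[[[0,0,-1,0,0,0,-1],[0,0,-1,0,0,0,-1],[0,0,0,0,0,0,-1]]]'
```

```text
time_s: 7.92
eef_pos: [627.6, -66.9, 28.3]
ee_rot: [0.001, 0.223, 0.975, -0.0]
force: [-2.5, -1.6, 10.0]
grip_width: 0.423
grip_force: 42.3
```

```bash
python3 -m handwheel '[[[0,0,1,0,0,0,0.3],[0,0,0,0,0,0,0.3],[0,0,0,0,0,0,0.3],[0,0,25,0,0,0,0.3],[0,0,45,0,0,0,0.3],[0,0,60,0,0,0,1],[-20,36,0,0,0,0,1],[-24,43,0,0,0,0,1]]]'
python3 -m handwheel '[[[-24,43,0,0,0,0,1],[-24,43,0,0,0,0,1],[-24,43,0,0,0,0,1],[-24,43,0,0,0,0,1],[-24,43,0,0,0,0,1],[-24,43,0,0,0,0,1],[-2,11,0,0,0,0,1],[0,0,0,0,0,0,1]]]'
python3 - <<'E'
from rig import *; from h import *
s=sense();c=capture("wrist");np.savez("w3.npz",**c,**s);print(s["eef_pos"])
t=capture("top");a=cv2.resize(t["image"][180:310,180:400],(660,390),interpolation=2);b=cv2.resize(c["image"][150:330,200:440],(240,180))
a[:180,420:]=b; cv2.imwrite("pics/w3.png",a[:,:,::-1])
E
```

```text
time_s: 8.93
eef_pos: [582.4, 12.9, 157.9]
ee_rot: [0.0, 0.223, 0.975, 0.0]
force: [1.1, -0.2, -0.4]
grip_width: 1.007
grip_force: 0.0
time_s: 9.93
eef_pos: [437.0, 281.6, 157.5]
ee_rot: [0.0, 0.222, 0.975, -0.0]
force: [0.7, 0.1, -0.4]
grip_width: 0.995
grip_force: 0.0
[437.02489413 281.56300397 157.53817056]
```

View pics/w3.png

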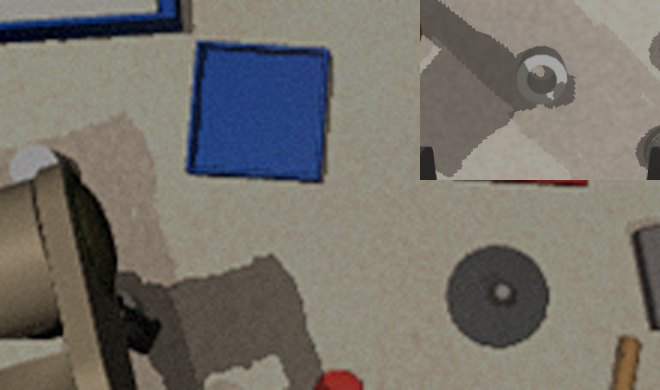

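The inset shows bush 2's ring at wrist pixel ≈(323,232), which is centred under the tool. The gauge is bare and the blue tray empty. The inset covered the red tray, so I'll check that later. Grasping now.

```bash
python3 -m handwheel '[[[0.5,0,-45,0,0,0,1],[0,0,-45,0,0,0,1],[0,0,-30,0,0,0,1],[0,0,-13.5,0,0,0,1],[0,0,0,0,0,0,-1],[0,0,0,0,0,0,-1],[0,0,0,0,0,0,-1],[0,0,0,0,0,0,-1]]]' 40
python3 -m handwheel '[[[0,0,40,0,0,0,-1],[0,-30,45,0,0,0,-1],[4,-50,25,0,0,0,-1],[5,-55,0,0,0,0,-1],[5,-55,0,0,0,0,-1],[5,-55,0,0,0,0,-1],[4,-50,0,0,0,0,-1],[2,-35,0,0,0,0,-1]]]'
python3 -m handwheel '[[[0,0,0,0,0,0,-1],[0,0,0,0,0,0,-1]]]'
python3 - <<'E'
from rig import *; from h import *; from rim import gauge
s=sense();c=capture("wrist");d={**c,**s};np.savez("w4.npz",**d);print(s["eef_pos"]);print(gauge(d))
cv2.imwrite("pics/w4.png",cv2.resize(c["image"][155:355,250:450],(600,600),interpolation=2)[:,:,::-1])
E
```

```text
time_s: 11.02
eef_pos: [439.0, 281.8, 26.5]
ee_rot: [0.002, 0.222, 0.975, 0.001]
force: [-1.1, -1.6, 3.3]
grip_width: 0.144
grip_force: 36.1
time_s: 12.02
eef_pos: [462.4, -50.6, 134.8]
ee_rot: [0.001, 0.223, 0.975, -0.0]
force: [0.1, 1.4, -1.4]
grip_width: 0.141
grip_force: 36.7
time_s: 12.28
eef_pos: [462.2, -47.9, 134.4]
ee_rot: [0.0, 0.222, 0.975, 0.0]
force: [0.4, -0.3, -1.0]
grip_width: 0.136
grip_force: 36.7
[462.23409267 -47.93448021 134.3970462 ]
(array([461.74287587, -49.14707839,  44.42285574]), np.float64(0.18954575041321675))
```

View pics/w4.png

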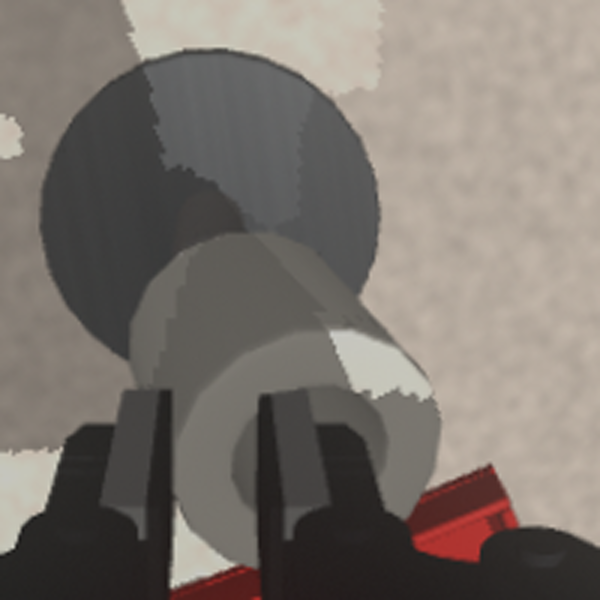

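Crop: bush 2 is gripped by its wall. The right finger is inside the bore (ring centre at wrist pixel ≈(352,305)), and the opening is 0.14 instead of 0.42. It can't be gauged like that, so I'll stand it down on clear counter near (450,95) and regrasp.

```bash
python3 -m handwheel '[[[-2,20,0,0,0,0,-1],[-2,40,0,0,0,0,-1],[-4,40,0,0,0,0,-1],[-4,35,-30,0,0,0,-1],[0,0,-40,0,0,0,-1],[0,0,-25,0,0,0,-1],[0,0,-6,0,0,0,-1],[0,0,0,0,0,0,-1]]]'
python3 -m handwheel '[[[0,0,-2,0,0,0,-1],[0,0,-1,0,0,0,-1],[0,0,0,0,0,0,-1]]]'
```

```text
time_s: 13.32
eef_pos: [450.5, 86.9, 33.6]
ee_rot: [0.0, 0.222, 0.975, 0.0]
force: [0.5, 0.3, -0.4]
grip_width: 0.134
grip_force: 40.6
time_s: 13.7
eef_pos: [450.4, 86.5, 30.3]
ee_rot: [0.0, 0.223, 0.975, 0.0]
force: [-0.2, 0.1, -0.2]
grip_width: 0.135
grip_force: 40.6
```

```bash
python3 -m handwheel '[[[0,0,-2,0,0,0,-1],[0,0,-1,0,0,0,-1],[0,0,0,0,0,0,-1]]]'
```

```text
time_s: 14.08
eef_pos: [450.3, 86.5, 27.0]
ee_rot: [-0.0, 0.223, 0.975, -0.0]
force: [-0.2, -0.1, -0.4]
grip_width: 0.132
grip_force: 40.7
```

```bash
python3 -m handwheel '[[[0,0,-1,0,0,0,-1],[0,0,0,0,0,0,-1]]]'
```

```text
time_s: 14.32
eef_pos: [450.5, 86.2, 26.6]
ee_rot: [0.0, 0.222, 0.975, -0.0]
force: [-3.3, -2.4, 6.2]
grip_width: 0.13
grip_force: 42.3
```

Contact. I'll open slightly, rise, and look.

```bash
python3 -m handwheel '[[[0,0,0,0,0,0,-0.6],[0,0,0,0,0,0,-0.6],[0,0,10,0,0,0,-0.6],[0,0,25,0,0,0,-0.6],[0,0,40,0,0,0,-0.6],[0,0,55,0,0,0,1],[0,0,0,0,0,0,1],[0,0,0,0,0,0,1]]]'
python3 - <<'E'
from rig import *; from h import *
s=sense();c=capture("wrist");np.savez("w5.npz",**c,**s);print(s["eef_pos"])
t=capture("top");a=cv2.resize(t["image"][180:350,160:400],(480,340),interpolation=2)
cv2.imwrite("pics/w5.png",np.hstack([a,cv2.resize(c["image"][170:310,250:390],(320,340) if 0 else (320,340))])[:,:,::-1])
E
```

```text
time_s: 15.32
eef_pos: [450.0, 86.6, 155.9]
ee_rot: [-0.0, 0.223, 0.975, -0.0]
force: [-0.2, 0.3, -0.7]
grip_width: 0.83
grip_force: 0.0
[449.954159    86.55572839 155.86979186]
```

View pics/w5.png

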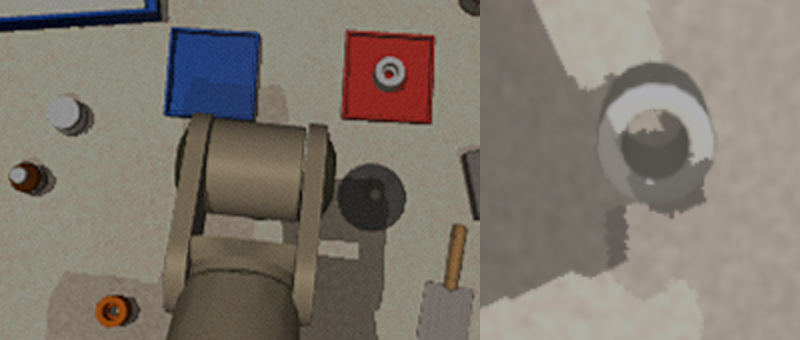

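Bush 1 stands upright in the red tray (top crop (390,72)), the gauge is bare, and bystanders are unmoved. Bush 2 stands upright on the counter with its ring at wrist pixel ≈(327.4,230.1). All pictures are used up, so from here I check numerically with a circle detector.

```bash
cat > ring.py <<'E'
from h import *
def rings(d,z,u,v,half=60,mm=20):
    """outer-rim circles near (u,v): pixel, radius, world xy at height z, radius in mm"""
    g=cv2.cvtColor(d["image"],cv2.COLOR_RGB2GRAY); x0,y0=int(u-half),int(v-half); p=cv2.resize(g[y0:y0+2*half,x0:x0+2*half],None,fx=3,fy=3,interpolation=2)
    c=cv2.HoughCircles(cv2.GaussianBlur(p,(5,5),0),cv2.HOUGH_GRADIENT,1,10,param1=60,param2=22,minRadius=30,maxRadius=120)
    out=[]
    for x,y,r in (c[0] if c is not None else [])[:6]:
        U,V,R=x/3+x0,y/3+y0,r/3; w=onz(*wray(d,d,U,V),z); e=np.linalg.norm(onz(*wray(d,d,U+R,V),z)-w); out.append(np.round([U,V,R,*w[:2],e],1))
    return out
E
python3 - <<'E'
from ring import *
for n,u,v in(("w5.npz",327,230),("w3.npz",322,230),("w1.npz",321,235)):
    d=dict(np.load(n)); print(n,onz(*wray(d,d,u,v),45)); [print("  ",r.tolist()) for r in rings(d,45,u,v)]
d=dict(np.load("w5.npz"));print(onz(*wray(d,d,327.4,230.1),45))
E
```

```text
w5.npz [450.7395244   90.94609361  45.        ]
   [326.5, 229.5, 14.9, 450.2, 90.8, 11.2]
   [325.8, 219.5, 23.7, 443.1, 93.6, 17.7]
   [330.8, 225.8, 20.0, 449.1, 94.9, 15.0]
   [324.2, 226.8, 22.1, 447.6, 90.1, 16.6]
   [330.8, 229.2, 29.0, 451.4, 93.8, 21.8]
   [325.2, 234.5, 30.5, 453.3, 88.2, 23.0]
w3.npz [436.61352027 282.37200809  45.        ]
   [321.5, 231.2, 26.7, 437.3, 281.6, 20.2]
   [320.2, 227.8, 23.2, 434.5, 281.9, 17.5]
   [323.5, 228.5, 23.4, 436.1, 283.9, 17.7]
   [319.8, 234.2, 30.0, 438.8, 279.5, 22.8]
   [324.2, 233.2, 29.7, 439.5, 282.8, 22.5]
   [316.8, 229.8, 31.5, 434.8, 278.9, 23.8]
w1.npz [439.73615092 175.47523728  45.        ]
   [320.8, 237.2, 25.4, 441.2, 174.6, 19.6]
   [320.8, 224.8, 22.4, 432.4, 178.9, 17.1]
   [321.2, 242.2, 30.0, 445.0, 173.1, 23.3]
   [317.8, 231.8, 19.5, 436.4, 174.4, 15.0]
   [325.5, 230.8, 28.4, 438.3, 180.0, 21.9]
   [323.2, 233.5, 21.2, 439.4, 177.5, 16.4]
[450.93946712  91.18296662  45.        ]
```

```bash
python3 -m handwheel '[[[0.6,4.4,-30,0,0,0,1],[0,0,-35,0,0,0,1],[0,0,-15,0,0,0,1],[0,0,0,0,0,0,1]]]' 40
python3 - <<'E'
from rig import *; from ring import *
s=sense();c=capture("wrist");d={**c,**s};np.savez("w6.npz",**d);R=s["eef_pos"]
# predicted pixel of the ring
b=min(((u,v) for u in range(250,400,2) for v in range(150,450,2)),key=lambda q:np.linalg.norm((onz(*wray(d,d,*q),45)-[450.6,91,45])))
print(R,b); [print(r.tolist()) for r in rings(d,45,*b,half=75)]
g=cv2.cvtColor(c["image"],cv2.COLOR_RGB2GRAY);[print(g[int(b[1])+k,b[0]-60:b[0]+61:4].tolist()) for k in(-30,-15,0,15)]
E
```

```text
time_s: 15.92
eef_pos: [449.8, 90.9, 74.6]
ee_rot: [-0.002, 0.223, 0.975, -0.0]
force: [-0.2, 0.5, -0.2]
grip_width: 1.003
grip_force: 0.0
[449.82271096  90.93741775  74.60228588] (322, 270)
[322.2, 269.8, 35.5, 450.8, 91.0, 19.3]
[321.5, 266.5, 21.3, 448.9, 91.5, 11.5]
[321.2, 246.8, 29.4, 438.9, 96.2, 15.7]
[318.2, 266.2, 31.1, 448.0, 90.0, 16.8]
[326.2, 267.5, 31.5, 450.5, 93.5, 17.1]
[320.5, 273.8, 39.1, 452.5, 89.2, 21.3]
[109, 113, 114, 112, 110, 109, 113, 113, 79, 78, 103, 107, 106, 106, 106, 106, 106, 107, 173, 173, 133, 93, 96, 159, 157, 154, 154, 154, 156, 155, 155]
[111, 110, 110, 110, 112, 112, 108, 103, 104, 105, 104, 89, 94, 93, 93, 93, 92, 92, 91, 102, 105, 170, 172, 141, 97, 98, 96, 94, 96, 97, 95]
[108, 110, 92, 107, 89, 93, 103, 104, 104, 104, 74, 76, 78, 80, 80, 80, 80, 79, 78, 76, 92, 105, 105, 105, 94, 95, 94, 94, 93, 95, 97]
[109, 92, 93, 92, 88, 89, 91, 94, 104, 105, 105, 105, 103, 81, 81, 81, 80, 83, 106, 106, 105, 105, 103, 91, 94, 95, 156, 131, 154, 152, 152]
```

The ring is at (450.8,91.0) with radius 19.3, centred between the fingers. Going down and closing.

```bash
python3 -m handwheel '[[[0.8,0,-25,0,0,0,1],[0,0,-18,0,0,0,1],[0,0,-7,0,0,0,1],[0,0,0,0,0,0,-1],[0,0,0,0,0,0,-1],[0,0,0,0,0,0,-1],[0,0,0,0,0,0,-1],[0,0,0,0,0,0,-1]]]' 40
```

```text
time_s: 16.98
eef_pos: [452.6, 90.9, 27.0]
ee_rot: [0.001, 0.223, 0.975, 0.0]
force: [1.0, 0.8, 2.4]
grip_width: -0.004
grip_force: 1.3
```

The fingers shut fully (width 0), so the bushing isn't gripped. I'll check numerically what is between and under the fingers before moving.

```bash
python3 - <<'E'
from rig import *; from ring import *
s=sense();c=capture("wrist");d={**c,**s};np.savez("w7.npz",**d);print(s["eef_pos"])
g=cv2.cvtColor(c["image"],cv2.COLOR_RGB2GRAY)
for y in range(180,400,7): print(y,"".join(" .:-=+*#%@"[min(9,int(v)//19)] for v in g[y,220:440:3]))
for q in((322,300),(360,300),(290,300),(322,250)): [print(q,r.tolist()) for r in rings(d,45,*q,half=75)[:3]]
E
```

```text
[452.61628918  90.94262354  26.98713274]
180 ******++++++*++******@@@@@@@@%%@@@@@@%%@@@@@@@@@@@@@@@@%@@@@@@%@@@@@@@@@@@
187 ***********************#@@@@@@@@@@@@@@@@@@@@@@@@@@@@@@@@@@@@@@@@@@@@@@@@@%
194 *************************@@@@@@@@@@@@@@@@@@@@@@@@@@@@@@@@@@@@@@@@@@@@@@@@@
201 **************************##@@@@@@@@@@@@@@@@@@@@@@@@@@@@@@@@@@@@@@@@@@@@@@
208 ***************************##@@@@@@@@@@@@@%@@@@@@@@@@@@@@@@@@@@@@@@@@@%%%%
215 ****************************##@@%@@@@@@@@@@@@@@@@@@@@@@@@@@@@@@@@@@@@@@@%@
222 *******************************+%@@@@@@@@@@@@@@@@@@@@@@@@@@@@@@@@@@@@@@@@@
229 *******************************++++@@%@@@@@@@@@@@@@@@@@@@@@@@@@@@@@@@@@@@@
236 ***************************++++======++*@@@@@@@%%@@@@@@@@@@@@@@@@@@@@%@@@@
243 ************************++++============+++@@%%@@@@@@@@@@@@@@@@@@@@@@@@@@@
250 ***********************++=================++#@@@@@@@@@@@@@@@@@@@@@@@@@@@@@
257 *********************+========++++++++======+%@@@@@@@@@@@@@@@@@@@@@@@@@@@@
264 ********************+===+****************+===++++%+*#+#*@@@@@@@@@@@@@@@@@@
271 ********************==******
[... 1171 characters left out ...]
..........................................................:.
383 :...............................*%%%................................%%%%*.
390 ................................%@%%................................=@@-::
397 ................................@@@@:.....................................
(322, 300) [317.5, 304.8, 27.3, 451.3, 89.9, 11.5]
(322, 300) [322.5, 304.8, 20.1, 452.2, 91.8, 8.4]
(360, 300) [317.5, 304.8, 27.0, 451.3, 89.9, 11.4]
(360, 300) [322.5, 304.8, 20.1, 452.2, 91.8, 8.4]
(290, 300) [317.5, 304.8, 27.3, 451.3, 89.9, 11.5]
(290, 300) [322.5, 304.8, 20.1, 452.2, 91.8, 8.4]
(322, 250) [322.8, 304.8, 20.0, 452.3, 91.9, 8.4]
(322, 250) [307.2, 295.2, 13.6, 445.4, 88.0, 5.7]
```

Both shut fingers are inside the bore, with the bushing standing around them and its ring centred near (452,91). So the fast full close pushed through the thin wall. I'll withdraw straight up, then regrasp with a limited opening command and low force, closing gradually.

```bash
python3 -m handwheel '[[[0,0,6,0,0,0,-1],[0,0,8,0,0,0,-1],[0,0,0,0,0,0,-1]]]' 20
python3 - <<'E'
from rig import *; from ring import *
s=sense();c=capture("wrist");d={**c,**s}
g=cv2.cvtColor(c["image"],cv2.COLOR_RGB2GRAY)
for y in range(210,345,7): print(y,"".join(" .:-=+*#%@"[min(9,int(v)//19)] for v in g[y,220:440:3]))
E
```

```text
time_s: 17.4
eef_pos: [452.0, 90.9, 40.7]
ee_rot: [0.001, 0.223, 0.975, 0.0]
force: [-1.3, 0.2, 0.8]
grip_width: -0.002
grip_force: 0.0
210 ****************************#@@@@@@@@@@@@@@@@@@@@@@@@@@@@@@@@@@@@@@@@%%@@@
217 ********#*********************@@@@@@@@@@@@@@@@@@@@@@@@@@@@@@@@@@@@@@@@@@@@
224 ********************************@@@@@%@@@@@@@@@@@@@@@@@@@@@@@@@@@@@@@@@@@@
231 *********************#*****++++===+=+++*@@@@@@%%@@@@@@@@@@@@@@@@@@@@@@@@@@
238 ************************++++++========++++*@@%@@@@@@@@@@@@@@@@@@@@@@@@@@@@
245 *#********************#=================++++%@@@@@@@@@@@@@@@@@@@@@@@@@@@@@
252 **********************=====+***********+==+++@@@@@@@@@@@@@@@@@@@@@@@@@@@@@
259 *********************+==********************++++++++%+@@@@@@@@@@@@@@@@@@@@
266 *********************=**********+++*********@*++++*++%@@@@@@@@@@@@@@@@@@@@
273 ********************+******+=+++++++++=+*****%@++++++%@@@@@@@@@@@@@@@@@@@@
280 *******************+******===============******=+++++@@@@@@@@@@@@@@@@@@@@@
287 ******************++*****+===----:::----==******+++++@@@@@@@@@@@@@@@@@@@@@
294 *******************+*****+==-----.:.----=+*****+++++++@@@@@@@@@@@@@@@@@@@@
301 ******************+++*+::...-----...----::::::*@@@*#@@@@@@@@@@@@@@@@@@@@@@
308 ******************++++::::::-----...-----:::::#%%%@@@@@@@@@@@@%@@@@@@@@%%@
315 ******************+++=.....:----:...-----::::::@@@%%%%%@@@@@@@@@%@@@@%%%@@
322 ******************+++......-----:...-----..::::#@@@@@%%@%%%@@@@@@@@@@@@@@@
329 *******************=...........:-...=.......:::::%@@@@@@@@@%%%@@@@@@@@@%%@
336 ..........-*******:........................:...:::%@@@@@@@:::::::::::+%@@@
343 ..:::......-.....................................:.:::::-:::::::::::::::::
```

The bushing stayed put. Rising clear, opening and relocating the ring.

```bash
python3 -m handwheel '[[[0,0,15,0,0,0,-1],[0,0,20,0,0,0,-1],[0,0,0,0,0,0,1],[0,0,0,0,0,0,1],[0,0,0,0,0,0,1],[0,0,0,0,0,0,1],[0,0,0,0,0,0,1]]]' 20
python3 - <<'E'
from rig import *; from ring import *
s=sense();c=capture("wrist");d={**c,**s};print(s["eef_pos"])
[print(r.tolist()) for r in rings(d,45,322,270,half=75)]
E
```

```text
time_s: 18.32
eef_pos: [451.6, 90.9, 74.9]
ee_rot: [-0.0, 0.223, 0.975, -0.0]
force: [0.2, -0.1, -0.1]
grip_width: 1.002
grip_force: 0.0
[451.61884939  90.91133354  74.88650258]
[319.8, 268.2, 37.1, 451.4, 90.2, 20.1]
[322.2, 264.8, 33.5, 450.2, 92.2, 18.1]
[318.5, 264.8, 33.3, 449.4, 90.4, 18.0]
[323.5, 249.2, 35.2, 442.6, 96.7, 18.8]
[322.5, 261.2, 35.4, 448.4, 93.3, 19.1]
[315.2, 261.2, 28.7, 446.7, 89.7, 15.5]
```

```bash
python3 -m handwheel '[[[-0.5,0,-25,0,0,0,0.6],[0,0,-18,0,0,0,0.4],[0,0,-7,0,0,0,0.2],[0,0,0,0,0,0,0.1],[0,0,0,0,0,0,0],[0,0,0,0,0,0,-0.05],[0,0,0,0,0,0,-0.1],[0,0,0,0,0,0,-0.14]]]' 20
```

```text
time_s: 19.38
eef_pos: [451.7, 90.8, 26.0]
ee_rot: [0.001, 0.222, 0.975, -0.0]
force: [-1.7, -0.6, 9.7]
grip_width: 0.427
grip_force: 4.6
```

```bash
python3 -m handwheel '[[[0,0,1,0,0,0,-0.18],[0,0,0,0,0,0,-0.22],[0,0,0,0,0,0,-0.26],[0,0,0,0,0,0,-0.26]]]' 20
```

```text
time_s: 19.88
eef_pos: [451.6, 90.9, 26.7]
ee_rot: [0.001, 0.222, 0.975, 0.0]
force: [-1.5, -0.5, 8.4]
grip_width: 0.373
grip_force: 4.2
```

```bash
python3 - <<'E'
from rig import *; from ring import *
s=sense();c=capture("wrist");d={**c,**s};np.savez("w8.npz",**d)
g=cv2.cvtColor(c["image"],cv2.COLOR_RGB2GRAY)
for y in range(225,385,5): print(y,"".join(" .:-=+*#%@"[min(9,int(v)//19)] for v in g[y,230:420:2]))
E
```

```text
225 *****************************************+++#%@@@%%%%%%%%%%@@@@%@@@@@@@@@@@@@@@@@@@@@@@@@@@@@@@
230 ******************************************+++++#@%%%%%%%%%%%@@@%%%@@@@@@@@@@@@@@@@@@%%%@@@@@@@@
235 ***************************************+++=======+++#%@@@%%%%%%%@%%%%%@@@@@@%@@@@@%%%%%%%@@@@@%
240 **********************************+=++++============+=++*%@@@%%%%%%%%%%@@@@@@@@@@@@%@@@@@@@@@@%
245 *******************************+==+=++=================++++*@@%%%%%@@@@@@@@@@@@@@@@%%@@@@@@@@%%
250 *****************************+===+=======================++++#@%%%%@@@@@@@@@@@@@@%@@@@@@%%%%%@@
255 ****************************===============================+++*@@@@@@@@@%%%%@@@@@@@@@@@%%%%%%@@
260 ***************************=============++***+++++++=========++*@+++++++++%%@@@@@@@@@@@@@@%%%%%
265 **************************=======+**********************+======++++++++++++++++*+@#@@@@%%@@%%%%
270 *************************+====+*****************************+===++++++++++++++++++%@@@@%@@@@@@@
275 *************************==+***********************************===+++++++++++++++++%@@@@@@@@@@@

[... 1399 characters left out ...]

350 ....................::...:*********%@@@@@%%%%%%%@@@@@@%@@%%%%%%%%%-::::::::::::.:.....:::.:.:::
355 ....................::..:=**#@@@@@@@@@@@@@%%%%%%@@@@%%%%%%%%%%%%%%%::::::::..:::...............
360 ....................:::.:@@@@@@@@@@@@@@@@@%%%@@@@@@%%%%%%%%%%%%%%%%::::::::::..................
365 ....................::::*@@@@@@@@@@@@@@@@%%%%%%%@@%%%%%%%%@@%%%%%%%%::::..:::..................
370 ..................:..:::@@@@@@@@@@@@@@@@@@@@%%%%%%%%%%@@%@@@%%%%%%%%:::::::....................
375 ....................=::=@@@@@@@@@@@@@@@@@%%%%%@@@@%%%%%%%@%@%%%%%%%%#::-:::....................
380 ...................+%%%@@@@@@@@@@@@@@@@@@@@%%%%%%%%%%%%@@%%@@@@@%%@%%##%#:.....................
```

The fingers are now outside the ring on both sides but sinking into the wall with little force (32 mm apart on a 40 mm tube), just short of pushing through. I'll back off and hold at a shallower opening, where light grip friction is enough for 60 g.

```bash
python3 -m handwheel '[[[0,0,0,0,0,0,0.2],[0,0,0,0,0,0,0.2],[-0.5,0,0,0,0,0,0.1],[0,0,0,0,0,0,0],[0,0,0,0,0,0,-0.05],[0,0,0,0,0,0,-0.08],[0,0,0,0,0,0,-0.08]]]' 40
python3 -m handwheel '[[[0,0,0,0,0,0,-0.12],[0,0,0,0,0,0,-0.12]]]' 40
```

```text
time_s: 20.8
eef_pos: [450.7, 90.9, 26.1]
ee_rot: [-0.0, 0.223, 0.975, -0.0]
force: [-0.5, 0.6, -0.1]
grip_width: 0.458
grip_force: 0.0
time_s: 21.05
eef_pos: [450.7, 90.9, 26.1]
ee_rot: [0.0, 0.223, 0.975, 0.0]
force: [0.3, -0.4, 0.8]
grip_width: 0.441
grip_force: 0.3
```

```bash
python3 -m handwheel '[[[0,0,0,0,0,0,-0.15],[0,0,0,0,0,0,-0.15]]]' 40; python3 -m handwheel '[[[0,0,0,0,0,0,-0.17],[0,0,0,0,0,0,-0.17]]]' 40
```

```text
time_s: 21.3
eef_pos: [450.8, 90.9, 26.2]
ee_rot: [0.0, 0.222, 0.975, 0.0]
force: [-0.3, -0.0, 2.9]
grip_width: 0.424
grip_force: 1.6
time_s: 21.55
eef_pos: [450.9, 90.9, 26.3]
ee_rot: [0.0, 0.222, 0.975, 0.0]
force: [-0.3, -0.1, 5.2]
grip_width: 0.413
grip_force: 2.7
```

```bash
python3 -m handwheel '[[[0,0,4,0,0,0,-0.2],[0,0,6,0,0,0,-0.2],[0,0,10,0,0,0,-0.2],[0,0,20,0,0,0,-0.2],[0,0,0,0,0,0,-0.2]]]' 40
python3 - <<'E'
from rig import *; from ring import *
s=sense();c=capture("wrist");d={**c,**s};np.savez("w9.npz",**d)
g=cv2.cvtColor(c["image"],cv2.COLOR_RGB2GRAY)
for y in range(225,385,8): print(y,"".join(" .:-=+*#%@"[min(9,int(v)//19)] for v in g[y,230:420:3]))
E
```

```text
time_s: 22.18
eef_pos: [451.6, 90.9, 67.4]
ee_rot: [0.001, 0.222, 0.975, 0.0]
force: [-0.1, 0.5, 0.1]
grip_width: 0.398
grip_force: 0.0
225 ***********************+++++==++++++++@%%%%%%@@%%%@%%@@@@%%%%%@@
233 *********************+===========+++++++%%%@@@%%@@%%@%%%%%@@@@@%
241 ********************===+************@%++*@@@@@%%@@@@@@@%%%%%%%@@
249 *******************=+*******+++++****@@@*++++*#%%@%%@%%@@%%@@@@@
257 ******************+*****+=+++++++++=+*@@@@+++++*@@@@@@@@%%%%%%@@
265 ******************+****==============+***%%++++#%%%%%%@@%%%%%%%%
273 ******************#****==============+****+++++%%%@@@%%%@@%%%%%%
281 *****************+++****+===========+*****+++++%@@@%%%%@@%%%@%%%
289 ***********----::*+++*******++=++********%%%%::---=%%@%%%%%%%%%%
297 ******+:------:::++++++++************#%%%@%%*:::----===@%%%%%%%%
305 ****:...:----::::=+++++++++++++++++*%%%%%%%%=:::-----::::=%%%%%%
313 ***:::::-----::::-++++++++*****++#%%%%%%%%%%-::::-----:----@@@%%
321 ++....:-----.:::::****@@@@@%@@@@@@%%%%%%%%%%::::::-----:::::%%%%
329 .........:=-:::::-@@@@@@@@@@@@@@@%%%%%%%%%%%-:::::==::::::::::::
337 ..........:::::::@@@@@@@@@@@@@@@%%%%%%%%%%%%*:::::::::::::::::::
345 ..........:::::::@@@@@@@@@@@@@@@@%%%@%@@@%%%%:::::::::::::::::::
353 ...........:::::@@@@@@@@@@@@@@@@@%%%%%%%%%%%%#:::::::::::::::...
361 ..........:::::+@@@@@@@@@@@@@@@@@@%%%%%%%%%%%%::::::::::........
369 ..........:::::@@@@@@@@@@@@@@@@@@@@@%%%%%%%%%%%:::::::..........
377 ...........:=:=@@@@@@@@@@@@@@@@@@@@@@%%%%@%%%%%::=:::...........
```

The bushing slipped out and stayed standing. The wall is oddly compliant at this closing direction, unlike bush 1, which held 40 N. I'll turn the gripper 12° about vertical and regrasp on a different part of the wall.

```bash
python3 -m handwheel '[[[0,0,0,0,0,6,0.4],[0,0,0,0,0,6,0.4],[0,0,-25,0,0,0,0.4],[0,0,-14,0,0,0,0.2],[0,0,-3,0,0,0,0.1],[0,0,0,0,0,0,0],[0,0,0,0,0,0,-0.1],[0,0,0,0,0,0,-0.14]]]' 40; python3 -m handwheel '[[[0,0,0,0,0,0,-0.16],[0,0,0,0,0,0,-0.16]]]' 40
```

```text
time_s: 23.22
eef_pos: [451.0, 90.8, 24.7]
ee_rot: [0.001, 0.119, 0.993, -0.0]
force: [-1.0, -1.8, 3.9]
grip_width: 0.435
grip_force: 20.7
time_s: 23.48
eef_pos: [451.1, 90.8, 24.7]
ee_rot: [0.001, 0.119, 0.993, -0.0]
force: [-2.0, -0.9, 4.9]
grip_width: 0.426
grip_force: 29.2
```

29 N and stiff: a sound grip. Carrying it to the gauge.

```bash
python3 -m handwheel '[[[0,0,30,0,0,0,-0.18],[0,-10,50,0,0,0,-0.18],[2,-35,25,0,0,0,-0.18],[3,-45,0,0,0,0,-0.18],[3,-35,0,0,0,0,-0.18],[2,-15,0,0,0,0,-0.18],[0,0,0,0,0,0,-0.18],[0,0,0,0,0,0,-0.18]]]' 40
python3 - <<'E'
from rig import *; from ring import *; from rim import gauge
s=sense();c=capture("wrist");d={**c,**s};np.savez("w10.npz",**d);p=s["eef_pos"];print(p)
H=c["hand_eye"]
# rough pixel of base centre by grid
b=min(((u,v) for u in range(250,400,2) for v in range(150,350,2)),key=lambda q:np.linalg.norm((onz(*wray(d,d,*q),12)-[461.8,-49.2,12])))
print(b,gauge(d,*b))
for r in rings(d,p[2]+20.3,322,305,half=70)[:5]: print(r.tolist(),(r[3:5]-p[:2]).round(1))
g=cv2.cvtColor(c["image"],cv2.COLOR_RGB2GRAY)
for y in range(225,370,8): print(y,"".join(" .:-=+*#%@"[min(9,int(v)//19)] for v in g[y,230:420:3]))
E
```

```text
time_s: 24.48
eef_pos: [460.5, -48.0, 129.0]
ee_rot: [-0.0, 0.119, 0.993, 0.0]
force: [0.2, 0.4, -0.3]
grip_width: 0.424
grip_force: 36.5
[460.54009875 -48.03928984 128.98744699]
(320, 232) (array([461.59557641, -49.30324204,  44.42005434]), np.float64(0.262513521480102))
[323.8, 306.2, 24.8, 459.7, -46.6, 10.3] [-0.8  1.4]
[319.5, 306.5, 24.9, 459.5, -48.4, 10.3] [-1.  -0.4]
[319.2, 270.2, 35.0, 443.8, -44.7, 14.0] [-16.7   3.3]
[321.5, 301.2, 28.4, 457.3, -47.0, 11.7] [-3.2  1. ]
[316.2, 308.2, 37.5, 459.9, -50.0, 15.6] [-0.6 -2. ]
225 ***********----------------------------++========+@@@@@%@@@@@@@@
233 *#*#**#####----------------------------==========*@@@@@@@@@@@@@@
241 #****##**#**------------++++++++======--=========%@@@@@@@@@@@@@%
249 ***##**#*###=--------+++++++===========++=======#@@@@@@@@@@@@@@@
257 #*************-----=+++++++==============+=====%@@@@@@@@%%@@@@@@
265 **#******#***#*+--=+++++++**********++=======#@@@@@@@@@@@@@@@@@@
273 ****************#*++*%%#*****************+==@@@@@@@@@@@@@@@@@@@@
281 #******#********#+#%###******++++***********=%@@@%@@@@@@@@@@@@@@
289 **##*#****====::=**#####+===*%%##+===+*******-:--==+@@@@@@@@@@@@
297 @@@@@@*++====-::=****#*================+*****:::----++=+@@@@@@@@
305 @@@#::::-===-:::-*****==================*****::::-----::::#@@@@@
313 @@+::::==---:::::*****+================+*****:::::--------:*@@@@
321 @:::::---=-::::::*******+============+******+::::::-----::::-@@@
329 :::::::::==::::::@@**********++++**********@@::::::==:::::::::::
337 :::::::::::::.::-@@@@@******************##=-::...:::::::::::::::
345 :.:.::::::.::...@@@@@@@@@@@@+++=--::::::::::::...::.::::::::::::
353 ...........::..::-:::::::::::::::::::-==+=====:..:..........::::
361 ............:..::::::--==+++==+++==============.................
369 ..............:=+++++++++++++++++==============:................
```

```bash
python3 -m handwheel '[[[2,-1,-25,0,0,0,-0.18],[0,0,-14,0,0,0,-0.18],[0,0,-8,0,0,0,-0.18],[0,0,-6,0,0,0,-0.18],[0,0,-6,0,0,0,-0.18],[0,0,0,0,0,0,-0.18]]]' 40
```

```text
time_s: 25.28
eef_pos: [462.6, -50.1, 69.9]
ee_rot: [-0.0, 0.119, 0.993, 0.0]
force: [-1.3, 0.2, 0.2]
grip_width: 0.422
grip_force: 36.5
```

```bash
python3 -m handwheel '[[[0,0.5,-4,0,0,0,-0.18],[0,0,-4,0,0,0,-0.18],[0,0,-4,0,0,0,-0.18],[0,0,0,0,0,0,-0.18]]]' 40;
```

```text
time_s: 25.78
eef_pos: [462.5, -49.5, 57.8]
ee_rot: [-0.0, 0.119, 0.993, 0.0]
force: [0.8, -0.2, -1.0]
grip_width: 0.423
grip_force: 36.5
```

Past the undersize stop height with no force. Continuing down to the base.

```bash
python3 -m handwheel '[[[0,0,-5,0,0,0,-0.18],[0,0,-5,0,0,0,-0.18],[0,0,-5,0,0,0,-0.18],[0,0,-3,0,0,0,-0.18],[0,0,-1,0,0,0,-0.18],[0,0,0,0,0,0,-0.18]]]' 40;
```

```text
time_s: 26.52
eef_pos: [462.8, -49.6, 39.1]
ee_rot: [0.0, 0.119, 0.993, -0.0]
force: [-0.4, 0.1, -1.6]
grip_width: 0.42
grip_force: 36.5
```

```bash
python3 -m handwheel '[[[0,0,-1,0,0,0,-0.18],[0,0,-1,0,0,0,-0.18],[0,0,0,0,0,0,-0.18]]]' 40;
```

```text
time_s: 26.9
eef_pos: [462.7, -49.6, 37.1]
ee_rot: [0.0, 0.119, 0.993, -0.0]
force: [0.0, 0.8, -0.9]
grip_width: 0.419
grip_force: 36.5
```

```bash
python3 -m handwheel '[[[0,0,-1,0,0,0,-0.18],[0,0,-1,0,0,0,-0.18],[0,0,0,0,0,0,-0.18]]]' 40;
```

```text
time_s: 27.28
eef_pos: [463.1, -49.8, 36.6]
ee_rot: [0.001, 0.119, 0.993, -0.0]
force: [-6.6, 1.5, 19.9]
grip_width: 0.419
grip_force: 41.4
```

```bash
python3 -m handwheel '[[[0,0,-1,0,0,0,-0.18],[0,0,-1,0,0,0,-0.18],[0,0,0,0,0,0,-0.18]]]' 40;
```

```text
time_s: 27.65
eef_pos: [463.5, -49.9, 36.3]
ee_rot: [0.001, 0.119, 0.993, -0.0]
force: [-13.5, 3.1, 42.0]
grip_width: 0.419
grip_force: 45.7
```

Fully home: it stopped at TCP 36.6, i.e. underside ≈12 mm, so it goes in the blue tray at about (621,169.5).

```bash
python3 -m handwheel '[[[0,0,15,0,0,0,-0.18],[0,0,25,0,0,0,-0.18],[0,0,30,0,0,0,-0.18],[12,15,10,0,0,0,-0.18],[35,48,0,0,0,0,-0.18],[35,48,0,0,0,0,-0.18],[35,48,0,0,0,0,-0.18],[30,42,0,0,0,0,-0.18]]]' 40
python3 -m handwheel '[[[12.5,17.5,-25,0,0,0,-0.18],[0,0,-30,0,0,0,-0.18],[0,0,-22,0,0,0,-0.18],[0,0,-3,0,0,0,-0.18],[0,0,0,0,0,0,-0.18]]]' 40
```

```text
time_s: 28.65
eef_pos: [610.6, 153.3, 113.0]
ee_rot: [0.0, 0.119, 0.993, 0.0]
force: [-0.2, -0.9, -0.8]
grip_width: 0.42
grip_force: 36.5
time_s: 29.28
eef_pos: [622.6, 168.9, 33.9]
ee_rot: [0.0, 0.119, 0.993, 0.0]
force: [0.4, -0.1, -0.7]
grip_width: 0.416
grip_force: 36.5
```

Floor contact is expected near TCP ≈28.7.

```bash
python3 -m handwheel '[[[0,0,-3,0,0,0,-0.18],[0,0,-1,0,0,0,-0.18],[0,0,-1,0,0,0,-0.18],[0,0,-0.5,0,0,0,-0.18],[0,0,0,0,0,0,-0.18]]]' 40
```

```text
time_s: 29.9
eef_pos: [622.7, 168.8, 28.9]
ee_rot: [0.001, 0.119, 0.993, 0.0]
force: [-2.3, -1.2, 7.0]
grip_width: 0.418
grip_force: 38.6
```

```bash
python3 -m handwheel '[[[0,0,-0.7,0,0,0,-0.18],[0,0,0,0,0,0,-0.18]]]' 40
```

```text
time_s: 30.15
eef_pos: [622.8, 168.8, 28.9]
ee_rot: [0.001, 0.119, 0.993, 0.0]
force: [-4.5, -1.5, 11.7]
grip_width: 0.417
grip_force: 39.6
```

```bash
python3 -m handwheel '[[[0,0,1,0,0,0,0.2],[0,0,0,0,0,0,0.2],[0,0,0,0,0,0,0.2],[0,0,20,0,0,0,0.2],[0,0,50,0,0,0,0.2],[0,0,60,0,0,0,0],[-18,-48,0,0,0,0,-1],[-18,-50,0,0,0,0,-1]]]' 40
python3 -m handwheel '[[[-18,-50,0,0,0,0,-1],[-18,-50,0,0,0,0,-1],[-18,-50,0,0,0,0,-1],[-18,-50,0,0,0,0,-1],[-18,-50,0,0,0,0,-1],[-17,-40,0,0,0,0,-1],[0,0,0,0,0,0,-1],[0,0,0,0,0,0,-1]]]'
python3 - <<'E'
from rig import *; from ring import *
s=sense();c=capture("wrist");d={**c,**s};np.savez("w11.npz",**d);print(s["eef_pos"])
S,T=capture("scene"),capture("top")
def hsv(i): h=cv2.cvtColor(i,cv2.COLOR_RGB2HSV).astype(int); return h[...,0],h[...,1],h[...,2]
H,Sa,V=hsv(c["image"])
M={"green":(H>50)&(H<95)&(Sa>90)&(V>40),"red":((H<6)|(H>173))&(Sa>150)&(V>50)}
P={}
for k,m in M.items():
    for ce,st in blobs(m,150): print(k,ce,st.tolist(),onz(*wray(d,d,*ce),50).round(1))
# scene/top key pixels now (may be occluded), for cross-view height with wrist
for n,i,x0,y0,x1,y1 in(("S",S,130,195,200,240),("T",T,400,255,455,285)):
    H,Sa,V=hsv(i["image"])
    for k,m in {"green":(H>50)&(H<95)&(Sa>100),"red":((H<6)|(H>173))&(Sa>150)}.items():
        z=np.zeros(m.shape,bool);z[y0:y1,x0:x1]=1; print(n,k,[(ce,st.tolist()) for ce,st in blobs(m&z)])
# blue tray: non-blue island
H,Sa,V=hsv(T["image"]); b=(H>105)&(H<125)&(Sa>120)&(V>50); k=np.zeros(b.shape,np.uint8);k[196:238,247:289]=1
print([(ce,st.tolist(),onz(*ray(T,*ce),49).round(1)) for ce,st in blobs((~b)&(k>0),20)])
E
```

```text
time_s: 31.15
eef_pos: [586.0, 70.1, 159.9]
ee_rot: [0.001, 0.119, 0.993, 0.0]
force: [1.3, -0.2, -0.2]
grip_width: 0.082
grip_force: 0.0
time_s: 32.15
eef_pos: [479.5, -218.8, 158.8]
ee_rot: [0.0, 0.119, 0.993, -0.0]
force: [0.8, -0.3, -0.1]
grip_width: 0.001
grip_force: 0.0
[ 479.46117324 -218.78740938  158.75359861]
green [322.2 234.9] [304, 217, 37, 37, 1064] [ 481.8 -218.6   50. ]
red [594.5  52.9] [580, 33, 30, 41, 905] [377.7  51.1  50. ]
red [239.1 273.1] [223, 256, 34, 35, 901] [ 496.2 -289.2   50. ]
red [495.2 311.7] [443, 262, 110, 111, 6010] [584.3 -88.5  50. ]
red [624.4 430.1] [605, 413, 35, 38, 678] [858.1 130.1  50. ]
S green [(array([182. , 212.3]), [174, 205, 17, 15, 193])]
S red [(array([145.4, 220.5]), [138, 213, 16, 16, 202])]
T green []
T red []
[(array([268.5, 196.6]), [255, 196, 28, 2, 28], array([669.3, 162.6,  49. ])), (array([265.6, 215.5]), [258, 207, 17, 18, 220], array([618.1, 167.9,  49. ])), (array([287.8, 228.7]), [287, 217, 2, 21, 27], array([584.7, 108.3,  49. ]))]
```

Bush 2 stands in the blue tray at (618,168), 17×18 px, so upright. Keys: green ≈(481,-218.6), red ≈(495.5,-289), 72 mm apart. Descending on green by feel.

```bash
python3 -c "
from rig import *; from h import *
d=dict(np.load('w11.npz'));S=capture('scene')
print(two(wray(d,d,322.2,234.9),ray(S,182,212.3)),two(wray(d,d,239.1,273.1),ray(S,145.4,220.5)))"
python3 -m handwheel '[[[1.5,0,-45,0,0,0,-1],[0,0,-30,0,0,0,-1],[0,0,-12,0,0,0,-1],[0,0,0,0,0,0,-1]]]' 40
```

```text
(array([ 480.63789191, -218.80806594,   54.83678888]), np.float64(0.9516708740234894)) (array([ 494.8302643 , -287.76773254,   54.60186505]), np.float64(0.1403852127826366))
time_s: 32.85
eef_pos: [480.9, -218.8, 71.0]
ee_rot: [-0.0, 0.119, 0.993, 0.0]
force: [0.3, 0.2, -0.2]
grip_width: -0.002
grip_force: 0.0
```

```bash
python3 -m handwheel '[[[0,0,-4,0,0,0,-1],[0,0,-3,0,0,0,-1],[0,0,-2,0,0,0,-1],[0,0,0,0,0,0,-1]]]' 40; python3 -m handwheel '[[[0,0,-2,0,0,0,-1],[0,0,-2,0,0,0,-1],[0,0,0,0,0,0,-1]]]' 40
```

```text
time_s: 33.35
eef_pos: [480.7, -219.1, 61.9]
ee_rot: [-0.0, 0.119, 0.993, -0.0]
force: [-0.5, -0.0, 1.0]
grip_width: 0.007
grip_force: 0.0
time_s: 33.72
eef_pos: [480.6, -219.0, 57.7]
ee_rot: [-0.0, 0.119, 0.993, 0.0]
force: [-0.0, 0.5, 0.5]
grip_width: -0.002
grip_force: 0.0
```

```bash
python3 -m handwheel '[[[0,0,-1,0,0,0,-1],[0,0,-1,0,0,0,-1],[0,0,0,0,0,0,-1]]]' 40
```

```text
time_s: 34.1
eef_pos: [480.7, -219.1, 55.8]
ee_rot: [-0.0, 0.119, 0.993, 0.0]
force: [0.0, -0.1, 0.0]
grip_width: 0.001
grip_force: 0.0
```

```bash
python3 -m handwheel '[[[0,0,-1,0,0,0,-1],[0,0,-1,0,0,0,-1],[0,0,0,0,0,0,-1]]]' 40;  python3 -m handwheel '[[[0,0,-1,0,0,0,-1],[0,0,-1,0,0,0,-1],[0,0,0,0,0,0,-1]]]' 40
```

```text
time_s: 34.48
eef_pos: [480.7, -219.1, 53.8]
ee_rot: [-0.0, 0.119, 0.993, 0.0]
force: [-0.0, -0.3, 0.1]
grip_width: 0.002
grip_force: 0.0
time_s: 34.85
eef_pos: [480.7, -219.0, 51.8]
ee_rot: [-0.0, 0.119, 0.993, 0.0]
force: [-1.0, -0.5, 0.1]
grip_width: -0.0
grip_force: 0.0
```

No contact felt yet; checking in the images what the key and the tip are doing.

```bash
python3 - <<'E'
from rig import *; from ring import *
s=sense();c=capture("wrist");S=capture("scene");d={**c,**s};np.savez("w12.npz",**d)
def hsv(i): h=cv2.cvtColor(i,cv2.COLOR_RGB2HSV).astype(int); return h[...,0],h[...,1],h[...,2]
for n,i in(("W",c["image"]),("S",S["image"])):
    H,Sa,V=hsv(i); g=(H>50)&(H<95)&(Sa>90)&(V>30); r=((H<6)|(H>173))&(Sa>150)&(V>50)
    print(n,[(ce,st.tolist()) for ce,st in blobs(g,30)],[(ce,st.tolist()) for ce,st in blobs(r,30)])
    x0,x1,y0,y1,k=(220,430,260,400,3) if n=="W" else (150,215,190,240,1)
    for y in range(y0,y1,k*2): print(y,"".join("g" if g[y,x] else "r" if r[y,x] else " .:-=+*#%@"[min(9,V[y,x]//19)] for x in range(x0,x1,k)))
E
```

```text
W [(array([323.3, 277.4]), [293, 260, 61, 38, 1432])] [(array([560.6, 351.6]), [489, 306, 134, 123, 4767]), (array([193. , 332.7]), [171, 316, 52, 38, 1177])]
260 ======================..........gggggg..::::::::-###########*%@@@@@@@@
266 ====================-.......ggggggggggggg::::::::===+=======+*@@@@@@@@
272 ====================......:gggggggggggggggg..::::-=========*#*+@@@@@@@
278 ====================.....:gggggggggggggggggg:..:::==========##*=@@@@@@
284 ===================-.....gggggggggggggggggggg...::-========####**@@@@@
290 ===================-.....ggg=====..:==--ggggg...::=========####**%@@@@
296 ====================:....ggg-====...----ggggg....-========+*####**@@@@
302 ...==========-=------.......-====...----:.......:==========*******+@@@
308 .....====-------------::::::====-...-----......-=*=========********+@@
314 .......==-------------.....:==---...-----......*********************+@
320 .......:-------------......:-----...-----......*-.::+****************%
326 ........-------------.........=+-...++:.........:::::-***************@
332 r:......:----------.............-...-
[... 2212 characters left out ...]

220 rrr.    .:::::::::::::.                    ..::::::::---:*#%#####
222 rr:.     .:::::::::::::..                 .:::::::::-=--:=*######
224 r:.      .:::::::::::::::..            ..:::::::::--===-::*######
226 .       ..::::::::::::::::::::.......::------:::::-====--:+*#####
228        .::::::::::::::::::::::::::::::---::.--==========-:-*#####
230       .::::::::::::::::::::::.....          :-==========--:+#####
232    ..::::::::::::::::.....                   -===========-:-*####
234 .::::::-:::-:::...                           :-========---::*####
236 :::::::...                            ..:-------------::::..=*###
238 .                              :-----=--------::::::........-*###
```

The key isn't depressed: its lower edge in the scene view hasn't moved, and the tips are centred over it. Continuing down in small steps.

```bash
python3 -m handwheel '[[[0,0,-1,0,0,0,-1],[0,0,-1,0,0,0,-1],[0,0,0,0,0,0,-1]]]' 40;  python3 -m handwheel '[[[0,0,-1,0,0,0,-1],[0,0,-1,0,0,0,-1],[0,0,0,0,0,0,-1]]]' 40
```

```text
time_s: 35.33
eef_pos: [480.7, -219.0, 49.8]
ee_rot: [-0.0, 0.119, 0.993, 0.0]
force: [0.3, 0.3, -0.5]
grip_width: 0.002
grip_force: 0.0
time_s: 35.7
eef_pos: [480.6, -219.0, 47.8]
ee_rot: [-0.0, 0.119, 0.993, 0.0]
force: [-0.4, -0.7, 0.0]
grip_width: 0.0
grip_force: 0.0
```

```bash
python3 -m handwheel '[[[0,0,-1,0,0,0,-1],[0,0,-1,0,0,0,-1],[0,0,0,0,0,0,-1]]]' 40
python3 - <<'E'
from rig import *; from ring import *
s=sense();c=capture("wrist");S=capture("scene")
print(s["tau"].round(2),s["force"])
def hsv(i): h=cv2.cvtColor(i,cv2.COLOR_RGB2HSV).astype(int); return h[...,0],h[...,1],h[...,2]
for n,i in(("W",c["image"]),("S",S["image"])):
    H,Sa,V=hsv(i); g=(H>50)&(H<95)&(Sa>90)&(V>30); r=((H<6)|(H>173))&(Sa>150)&(V>50)
    x0,x1,y0,y1,k=(250,400,240,330,2) if n=="W" else (165,205,196,226,1)
    for y in range(y0,y1,k*2): print(y,"".join("g" if g[y,x] else "r" if r[y,x] else " .:-=+*#%@"[min(9,V[y,x]//19)] for x in range(x0,x1,k)))
E
```

```text
time_s: 36.08
eef_pos: [480.7, -219.1, 45.8]
ee_rot: [-0.0, 0.119, 0.993, 0.0]
force: [-1.0, 0.6, -0.4]
grip_width: -0.002
grip_force: 0.0
[-0.000e+00 -4.492e+01 -2.061e+01 -0.000e+00 -1.000e-02  0.000e+00] [-1.02010531  0.59852283 -0.4353803 ]
240 ===+=+==+++=+++++++++++=+++==++=+=-::---=++++++++++++++++++++==#######**=@@
244 ================+++++=+++=-:..................-=+++++++++++===#########**+@
248 ===================++=+=.......:::::::::::::.....:-+++++++====##########***
252 =====================:...::::::::..::::::::::::::.:::==++===**###########**
256 ===================....::...:.........:..::::::::::::::=====+#############*
260 ==================..:::..................::.::::::::::::-===+##############
264 ================-...............:gg:::::::...:.:::::::::::=+########++#####
268 ===============:............:gggggggggggggggg:......:::::::+*=====**====*##
272 ==============-...........gggggggggggggggggggggg:......::::-===============
276 ==============..........:gggggggggggggggggggggggg:.....:::::===============
280 ==============........:ggggggggggggggggggggggggggg:
[... 959 characters left out ...]
........:::::::**********
196                                     .===
198                                   :-==++
200 :.                            .::::::=+=
202 ==:                         .::::::::-=+
204 ==+=:  .:.               .:::::::::::.-=
206 --:::. .::..::..         .::::::::::--:=
208 ::::::. ::. .::.     .g.   .::::::-==-:-
210 :::::::..::. :::.    ggg.   .::::--==--:
212 :::::::. .::..:::.. gggg.    .::--===--:
214 :::::::   ggg..:::gggggg.     .-======-:
216 :::::-:    .ggggggggggg.      .::::-----
218 :::::::.    ..gggggg..       ..::::::::-
220 :::::::.                    ..::::::::--
222 ::::::::..                 .::::::::::-=
224 ::::::::::..            ..:::::::::::-==
```

```bash
python3 - <<'E'
from h import *
d=dict(np.load("w12.npz"));Hi=np.linalg.inv(d["hand_eye"])
for z in(8,3,-3,-8,-12):
  for x in (11,0):
    p=(Hi@[x,0,z,1])[:3]; r=np.hypot(p[0],p[1]);t=np.arctan2(r,p[2]); print(z,x,(d["cx"]+d["fx"]*t*p[0]/r).round(1),(d["cy"]+d["fy"]*t*p[1]/r).round(1))
E
```

```text
8 11 321.1 261.7
8 0 321.1 283.1
3 11 321.0 265.2
3 0 321.1 287.1
-3 11 321.0 269.6
-3 0 321.1 292.1
-8 11 321.0 273.5
-8 0 321.0 296.5
-12 11 321.0 276.8
-12 0 321.0 300.3
```

The tip geometry in both views suggests the shut tips sit higher than assumed and are still above the key. Continuing down with force checks.

```bash
for i in 1; do python3 -m handwheel '[[[0,0,-1,0,0,0,-1],[0,0,-1,0,0,0,-1],[0,0,0,0,0,0,-1]]]' 40; done | sed -n '2p;4p'; python3 -m handwheel '[[[0,0,-1,0,0,0,-1],[0,0,-1,0,0,0,-1],[0,0,0,0,0,0,-1]]]' 40 | sed -n '2p;4p'
```

```text
eef_pos: [480.7, -219.1, 43.9]
force: [-0.1, 0.7, 1.2]
eef_pos: [480.7, -219.1, 41.9]
force: [-1.1, -0.2, 2.3]
```

```bash
python3 -m handwheel '[[[0,0,-1,0,0,0,-1],[0,0,-1,0,0,0,-1],[0,0,0,0,0,0,-1]]]' 40 | sed -n '2p;4p'
```

```text
eef_pos: [480.7, -219.1, 39.9]
force: [-0.4, 0.2, 3.8]
```

Spring contact began near TCP 45. Pressing to the stop.

```bash
python3 -m handwheel '[[[0,0,-1,0,0,0,-1],[0,0,-1,0,0,0,-1],[0,0,0,0,0,0,-1]]]' 40 | sed -n '2p;4p'
```

```text
eef_pos: [480.8, -219.2, 38.3]
force: [-2.3, 1.3, 8.7]
```

```bash
python3 -m handwheel '[[[0,0,-1,0,0,0,-1],[0,0,0,0,0,0,-1]]]' 40 | sed -n '2p;4p'
```

```text
eef_pos: [480.8, -219.2, 38.1]
force: [-5.5, 2.7, 17.5]
```

Green bottomed out. Releasing it and going to red.

```bash
python3 -m handwheel '[[[0,0,10,0,0,0,-1],[0,0,20,0,0,0,-1],[7,-35,0,0,0,0,-1],[7,-34.5,0,0,0,0,-1],[0,0,0,0,0,0,-1],[0,0,-14,0,0,0,-1],[0,0,-8,0,0,0,-1],[0,0,0,0,0,0,-1]]]' 40 | sed -n '2p;4p'; python3 -m handwheel '[[[0,0,-1.5,0,0,0,-1],[0,0,-1.5,0,0,0,-1],[0,0,-1.5,0,0,0,-1],[0,0,0,0,0,0,-1]]]' 40 | sed -n '2p;4p'
```

```text
eef_pos: [494.3, -287.6, 44.1]
force: [-1.0, 0.9, 2.6]
eef_pos: [494.8, -288.5, 40.5]
force: [0.1, 2.5, 3.2]
```

```bash
python3 -m handwheel '[[[0,0,-1,0,0,0,-1],[0,0,-1,0,0,0,-1],[0,0,-1,0,0,0,-1],[0,0,0,0,0,0,-1]]]' 40 | sed -n '2p;4p'
```

```text
eef_pos: [494.9, -288.6, 38.3]
force: [-1.4, 4.5, 11.8]
```

```bash
python3 -m handwheel '[[[0,0,-0.7,0,0,0,-1],[0,0,0,0,0,0,-1]]]' 40 | sed -n '2p;4p'; python3 -m handwheel '[[[0,0,10,0,0,0,-1],[0,0,30,0,0,0,-1],[0,0,50,0,0,0,-1],[0,0,50,0,0,0,-1],[-30,20,0,0,0,0,-1],[0,0,0,0,0,0,-1]]]'
python3 - <<'E'
from rig import *; from h import *
S,T=capture("scene"),capture("top")
def hsv(i): h=cv2.cvtColor(i,cv2.COLOR_RGB2HSV).astype(int); return h[...,0],h[...,1],h[...,2]
H,Sa,V=hsv(T["image"])
for n,m,b in(("blue",(H>105)&(H<125)&(Sa>120)&(V>50),(248,199,286,236)),("red",((H<6)|(H>173))&(Sa>150)&(V>60),(337,200,373,237))):
    k=np.zeros(m.shape,bool);k[b[1]:b[3],b[0]:b[2]]=1; print(n,[(ce,st.tolist(),onz(*ray(T,*ce),49).round(1)) for ce,st in blobs(~m&k,40)])
H,Sa,V=hsv(S["image"]);k=np.zeros(H.shape,bool);k[195:240,130:200]=1
print([(ce,st.tolist()) for ce,st in blobs((((H<6)|(H>173))&(Sa>150))&k)],[(ce,st.tolist()) for ce,st in blobs((H>50)&(H<95)&(Sa>100)&k)])
# change against the first pictures, bystander regions
for n,c in(("scene",S),("top",T)):
    o=cv2.imread(f"pics/{n}0.png")[:,:,::-1].astype(int); df=(np.abs(cv2.GaussianBlur(c["image"],(5,5),0).astype(int)-cv2.GaussianBlur(o.astype(np.uint8),(5,5),0)).max(2)>35)
    print(n,[(ce,st.tolist()) for ce,st in blobs(df,60)])
E
```

```text
eef_pos: [494.9, -288.6, 38.2]
force: [-3.0, 6.7, 16.8]
time_s: 40.92
eef_pos: [463.5, -268.1, 177.0]
ee_rot: [-0.0, 0.12, 0.993, -0.0]
force: [0.2, 0.1, 0.7]
grip_width: -0.001
grip_force: 0.0
blue [(array([265.6, 215.5]), [258, 207, 16, 18, 220], array([618.1, 167.9,  49. ]))]
red [(array([354.2, 216.5]), [346, 208, 17, 18, 225], array([623., -65.,  49.]))]
[(array([145.3, 220.5]), [138, 213, 16, 16, 200])] [(array([181.9, 212.2]), [174, 205, 16, 15, 189])]
scene [(array([172.9, 109.5]), [25, 0, 355, 253, 26349]), (array([247.5,   8.4]), [237, 0, 19, 23, 269]), (array([309.8,   4.2]), [302, 0, 14, 14, 103]), (array([379.1,  33. ]), [341, 0, 73, 72, 3504]), (array([552. ,  11.7]), [502, 0, 89, 39, 1265]), (array([236.8,  42.3]), [228, 29, 25, 26, 191]), (array([418.7,  98.4]), [317, 37, 188, 107, 5272]), (array([241.4,  71.7]), [228, 58, 37, 28, 295]), (array([262. ,  74.6]), [247, 68, 28, 15, 205]), (array([297.2,  76.2]), [278, 69, 42, 15, 388]), (array([433.8, 183.9]), [428, 180, 12, 9, 91]), (array([428.4, 196.2]), [416, 185, 26, 21, 343]), (array([377.3, 200.9]), [366, 192, 24,
[... 169 characters left out ...]
ray([266.3, 215.5]), [257, 207, 20, 18, 252]), (array([354.5, 216.6]), [347, 208, 16, 18, 232]), (array([399.3, 354.6]), [233, 220, 297, 260, 22366]), (array([442.8, 273.1]), [434, 263, 19, 21, 251]), (array([533.4, 271.7]), [531, 264, 7, 17, 84]), (array([226.2, 285.5]), [219, 277, 14, 16, 114]), (array([217. , 283.4]), [213, 279, 9, 10, 67]), (array([267.7, 285.7]), [263, 279, 9, 13, 61]), (array([193.2, 381.1]), [138, 336, 122, 109, 4264]), (array([ 69.9, 427.6]), [0, 346, 152, 134, 12045]), (array([ 39.6, 367.9]), [34, 353, 13, 26, 146]), (array([262.8, 400.1]), [253, 389, 22, 21, 164]), (array([318.1, 451.6]), [256, 412, 121, 68, 5058]), (array([240.9, 449.5]), [222, 433, 37, 33, 207])]
```

Both bushings stand in their trays, both keys are back up, and nothing else has changed apart from the arm and its shadow. Handing in.

```bash
python3 -c "
from rig import *
print(finish_job())"
```

```text
the job is handed in; nothing more can be done
None
```

The job is handed in at about 41 s: the undersize bushing is in the red tray, the good one is in the blue tray, and green then red were pressed. The good bushing took several regrasps and was stood on the counter once before gauging.

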